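# Find the hatch that rocks and push it open

### The arm

A 6-joint arm with a two-finger parallel gripper is mounted at the origin on a cart in front of the work surface, level with it; the furniture and walls round the work are solid. World frame = base frame: x ahead of the robot, y to its left, z up, the work surface at z = 0. Lengths are in m, angles in degrees, forces in N, time in s.
With the tool pointing down it reaches from about 0.375 to 0.9 m from the base axis. Payload 3.1 kg.
Tool frame: the origin (TCP) lies at the very end of the fingers, on their centre line; the grasp point (between the pads) lies 19 mm behind it; x points along the fingers, z is the direction in which the jaws open and shut, and the axes are right-handed (so a half turn about x gives the same grasp; the last joint's range is limited). The gripper opens to 87 mm and grips with 3 to 60 N. Pads are 19 mm wide; open, the fingers measure 117 mm over their backs; the gripper's body (75 mm by 190 mm) begins 51 mm behind the grasp point.
Start: joints at [61.736, 30.224, 82.088, -0, 67.689, -10.227], TCP at [0.193, 0.594, 0.223] pointing down, gripper open.
Joint ranges: [-176.69, 176.69], [-43.24, 126.21], [12.49, 139.97], [-82, 262], [0, 151.66], [-163.58, 163.58]. Speed limits (degrees/s): [159.86, 159.86, 180, 180, 180, 180].

### API

Orientations are given as a 3x3 rotation matrix whose columns are the frame's x, y, z axes.
In Python, from rig import bot gives the robot as it stands.
- The arm moves only by the tool send_rows, never from a script. Its arguments are lists of equal length, an entry for each row: "fingers": the opening, from 0 (shut) to 1 (fully open); "dp": the shift along the world's x, y, z in mm, a list of three; "turn": the turn, a rotation vector about the world's x, y, z in rad, a list of three. In form: {"fingers": [fingers, ...], "dp": [[tx, ty, tz], ...], "turn": [[rx, ry, rz], ...]}. A call has 1 to 10 rows; each row is the pose to reach, as a shift and turn from the pose measured when the call began; what a row does not reach only later rows make up. A row lasts 1/12 s, in which the tool goes at most 41.7 mm and 7.16 degrees, less where a joint would pass 70% of its speed; a pose out of reach is approached as far as the arm can. A call with a gripper value outside its range is refused whole. The fingers move at their own pace and stop on an object; the grip force is fixed at half the most. Time passes only in rows, so rows that repeat a pose let the fingers close. It gives the time, the measured TCP pose, the force and the opening at its end, in the units of the state.
- bot.read_state(): the state, without advancing time (a new reading comes with each control period).
- bot.capture(name): name is "side" or "top" or "wrist"; returns a dict with "img" (400x640x3 uint8, blue, green, red), "z_map" (400x640 float32, m along the optical axis (not along the pixel's ray), 0 where there is no reading), "mtx" (3x3 intrinsics, pixels), "origin" and "orientation" of the camera in the world; the wrist camera has in their place "hand_eye" (4x4, takes a point from camera to tool coordinates, whose origin is the TCP and whose axes are the tool frame's). Camera axes: x right, y up, looking along -z (the intrinsics and any distortion apply to the point x, -y, -z); pixel columns grow to the right and rows downward; lengths in m; the calibration is good to about 2 mm. A picture is of the moment at which its call begins: read the wrist's pose just before it.
- bot.hand_in(): hands the job in, once; it reports no verdict.
The state is a dict: "time_s": time; "joint_positions": joint angles; "qvel": joint speeds; "tau": joint torques, N m; "position": TCP position; "tcp_rot": TCP orientation; "force": force on the tool from outside, world axes, zero at the start; "moment": the same for the moment, N m; "opening": opening from 0.0 (shut) to 1.0 (fully open).
Only numpy, scipy, OpenCV 4.12 (cv2) and the standard library are available. Lean on these libraries where they do the work, as an engineer would, in place of code of your own. Each camera call takes 0.05 s, during which the arm holds its last target.

### The job

The steel cover box has four identical hatches that pivot about their middles; three are locked from below and one is free. Press gently on the near halves to find the one that rocks, then push that hatch open with the fingers until it stands nearly upright, and leave it so with the other three shut. Force nothing, and leave the pin standing on the cover and the things around it undisturbed.

Things in the scene. Friction and masses are not known exactly. Their poses are not given: they have to be found in the camera images.
- cover: fixed grey steel cover box, 250 (its x) x 262 (its y) x 70 mm high, with four 93 mm square openings, 110 mm apart along x and 115 mm along y, each shut by a hatch. Origin: centre of its underside, on the bench; x points roughly away from the robot (within 0.3 rad), y left, z up. Its top and the shut hatches lie at z = 70 mm; under the free hatch there are 45 mm of free depth
- hatch_1 (a joint): tilt of the near left hatch (rad), a steel plate 90 x 90 x 6 mm on a pivot along the cover's y through its middle (x -55, y 57.5, z 67 mm in the cover's frame). 0 = shut and flush; grows as the near half (cover's -x) goes down and the far half rises; stop at 1.4. Locked hatches give at most about 0.05; the free one (another each time) yields to 2 to 3 N and stays where it is left
- hatch_1_near (a point): middle of the top of the near edge of the near left hatch (45 mm from its pivot); goes down as it opens. Three of the four hatches have a locking block right under this half, the fourth is free. x points along the plate from near to far edge, z out of its top face
- hatch_1_far (a point): middle of the top of the far edge of the near left hatch (45 mm from its pivot); rises as it opens, and pressing here on a shut hatch moves nothing; axes as for its near edge
- hatch_2 (a joint): tilt of the near right hatch (rad), a steel plate 90 x 90 x 6 mm on a pivot along the cover's y through its middle (x -55, y -57.5, z 67 mm in the cover's frame). 0 = shut and flush; grows as the near half (cover's -x) goes down and the far half rises; stop at 1.4. Locked hatches give at most about 0.05; the free one (another each time) yields to 2 to 3 N and stays where it is left
- hatch_2_near (a point): middle of the top of the near edge of the near right hatch (45 mm from its pivot); goes down as it opens. Three of the four hatches have a locking block right under this half, the fourth is free. x points along the plate from near to far edge, z out of its top face
- hatch_2_far (a point): middle of the top of the far edge of the near right hatch (45 mm from its pivot); rises as it opens, and pressing here on a shut hatch moves nothing; axes as for its near edge
- hatch_3 (a joint): tilt of the far left hatch (rad), a steel plate 90 x 90 x 6 mm on a pivot along the cover's y through its middle (x 55, y 57.5, z 67 mm in the cover's frame). 0 = shut and flush; grows as the near half (cover's -x) goes down and the far half rises; stop at 1.4. Locked hatches give at most about 0.05; the free one (another each time) yields to 2 to 3 N and stays where it is left
- hatch_3_near (a point): middle of the top of the near edge of the far left hatch (45 mm from its pivot); goes down as it opens. Three of the four hatches have a locking block right under this half, the fourth is free. x points along the plate from near to far edge, z out of its top face
- hatch_3_far (a point): middle of the top of the far edge of the far left hatch (45 mm from its pivot); rises as it opens, and pressing here on a shut hatch moves nothing; axes as for its near edge
- hatch_4 (a joint): tilt of the far right hatch (rad), a steel plate 90 x 90 x 6 mm on a pivot along the cover's y through its middle (x 55, y -57.5, z 67 mm in the cover's frame). 0 = shut and flush; grows as the near half (cover's -x) goes down and the far half rises; stop at 1.4. Locked hatches give at most about 0.05; the free one (another each time) yields to 2 to 3 N and stays where it is left
- hatch_4_near (a point): middle of the top of the near edge of the far right hatch (45 mm from its pivot); goes down as it opens. Three of the four hatches have a locking block right under this half, the fourth is free. x points along the plate from near to far edge, z out of its top face
- hatch_4_far (a point): middle of the top of the far edge of the far right hatch (45 mm from its pivot); rises as it opens, and pressing here on a shut hatch moves nothing; axes as for its near edge
- pin: loose steel dowel pin, 21 mm across, 42 mm high, standing on the middle of the cover between the four hatches; origin at the centre of its foot; to be left standing there
- brush: loose flat cleaning brush with a red-brown handle, 221 x 56 x 18 mm, lying on the bench beside the left side of the cover; origin under its middle
- pot: loose round pot with a screw lid, 63 mm across, 54 mm high, on the bench to the right of the cover; origin at the centre of its foot

How it is judged (in metres and radians):
At the end, for the whole second after the job is handed in: one hatch stands open at more than 1.1 rad (63 degrees) and at rest, the other three are within 0.1 rad of shut, the pin is upright and every loose thing is within 20 mm of where it was (((value of joint hatch_1 above 1.1 rad and velocity of joint hatch_1 between -0.05 and 0.05 rad/s and value of joint each of hatch_2, hatch_3, hatch_4 below 0.1 rad) or (value of joint hatch_2 above 1.1 rad and velocity of joint hatch_2 between -0.05 and 0.05 rad/s and value of joint each of hatch_1, hatch_3, hatch_4 below 0.1 rad) or (value of joint hatch_3 above 1.1 rad and velocity of joint hatch_3 between -0.05 and 0.05 rad/s and value of joint each of hatch_1, hatch_2, hatch_4 below 0.1 rad) or (value of joint hatch_4 above 1.1 rad and velocity of joint hatch_4 between -0.05 and 0.05 rad/s and value of joint each of hatch_1, hatch_2, hatch_3 below 0.1 rad)) and angle between pin's own z axis and vertical below 0.1 rad and distance of each of pin, brush, pot from where it was at the start of the episode below 0.02 m); the robot touches nothing.
It fails at once if the cover or a hatch is pressed with more than 60 N (contact force between any of the fingers, the arm and cover above 60 N).
It fails at once if the pin is tipped, lifted or carried off (angle between pin's own z axis and vertical above 0.35 rad or distance of pin from where it was at the start of the episode above 0.02 m).
It fails at once if a loose thing on the bench is moved or lifted (distance of any of brush, pot from where it was at the start of the episode above 0.02 m).
It also fails if it takes over 45 s, if anything falls off the work surface, if the arm or the gripper's body presses on something with over 40 N, if the wrist force passes 120 N, or if a joint passes its speed limit or range.

## Working session

There is one attempt and no reset: what is moved stays moved. The work goes in short steps, Python scripts to look and compute and a tool call to move; the robot and the scene stay as the last step left them, time stands still between calls to the robot, and variables do not carry over. Pictures are saved under pics/ and viewed, and the job is handed in when it is done.

Besides the shell and the picture viewer there is one more tool, called after "Request:" by a JSON object that holds its "fn" and its "kwargs", one argument or row to a line. send_rows: Moves the arm, as the interface text tells. Its arguments: {"type":"object","properties":{"fingers":{"type":"array","items":{"type":"number"}},"dp":{"type":"array","items":{"type":"array","items":{"type":"number"}}},"turn":{"type":"array","items":{"type":"array","items":{"type":"number"}}}},"required":["fingers","dp","turn"]}

```bash
mkdir -p pics; ls; python3 - <<'E'
from rig import bot
import cv2,numpy as np
s=bot.read_state();print(s)
for n in("top","side"):
    c=bot.capture(n);cv2.imwrite(f"pics/{n}0.png",c["img"]);np.savez(f"{n}0.npz",**c)
    print(n,c["mtx"],c["origin"],c["orientation"],list(c))
E
```

```text
pics
{'time_s': 0.0, 'joint_positions': array([ 6.17381205e+01,  3.02787353e+01,  8.21549857e+01, -1.01606822e-03,
        6.76895315e+01, -1.02274692e+01]), 'qvel': array([ 0.05193995, -0.00620788,  0.0067679 , -0.02762922,  0.06220929,
        0.02650292]), 'tau': array([ 8.88087252e-04, -4.40054655e+01, -1.76585716e+01,  6.32681837e-02,
        5.83232555e-02, -1.46199463e-04]), 'position': array([0.1931237 , 0.59365481, 0.22158189]), 'tcp_rot': array([[-1.00412867e-03, -9.50872664e-01,  3.09580633e-01],
       [-1.90249401e-03,  3.09582046e-01,  9.50870831e-01],
       [-9.99997686e-01,  3.65821366e-04, -2.11988976e-03]]), 'force': array([ 0.2554556 ,  0.04392617, -1.05321723]), 'moment': array([ 0.03047927, -0.01678049,  0.00252386]), 'opening': 1.0056540911337615}
top [[464.03901203   0.         318.26293854]
 [  0.         464.03901203 201.27125957]
 [  0.           0.           1.        ]] [0.34055161 0.0516372  1.23387057] [[-0.02785792  0.98149387 -0.1894564 ]
 [-0.99958218 -0.02589089  0.01285005]
 [ 0.00770705  0.18973522  0.98180505]] ['img', 'z_map', 'mtx', 'origin', 'orientation']
side [[428.45121998   0.         320.51319873]
 [  0.         428.45121998 197.2202715 ]
 [  0.           0.           1.        ]] [0.54536272 0.72203541 0.69905618] [[-0.99972922  0.01307641 -0.01924814]
 [-0.02297168 -0.6865795   0.72669174]
 [-0.00371286  0.72693713  0.68669398]] ['img', 'z_map', 'mtx', 'origin', 'orientation']
```

View pics/top0.png

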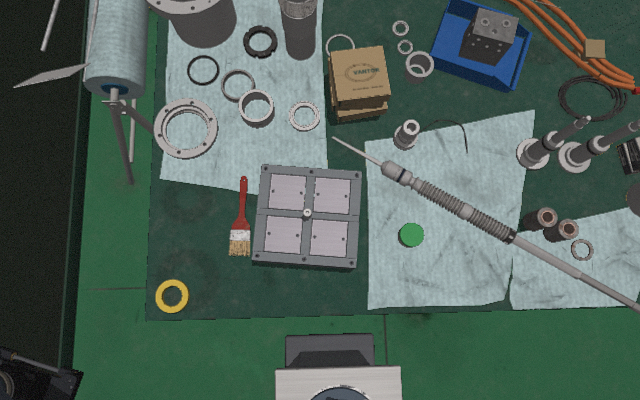

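View pics/side0.png

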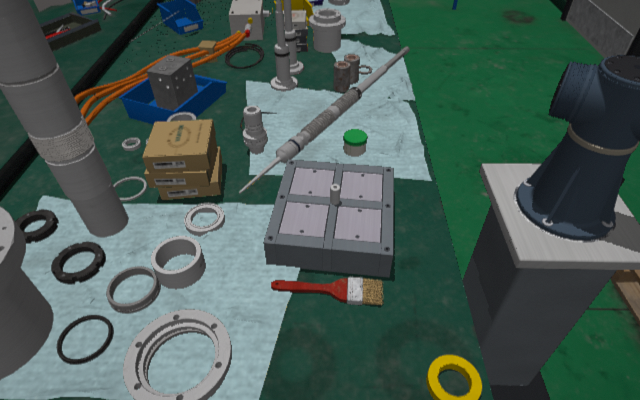

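The top view shows the cover spanning about (252–362, 163–270), with the pin at (307, 212), the brush at (240, 220) and the pot at (411, 235). Next I'll fit the cover pose from depth.

```bash
cat > h.py <<'E'
import numpy as np
def cloud(c):
    z=c["z_map"];K=c["mtx"];v,u=np.mgrid[:z.shape[0],:z.shape[1]]
    p=np.stack([(u-K[0,2])/K[0,0]*z,-(v-K[1,2])/K[1,1]*z,-z],-1)
    w=p@c["orientation"].T+c["origin"]; w[z==0]=np.nan
    return w
E
python3 - <<'E'
import numpy as np,cv2
from h import cloud
for n,r in(("top",(150,280,245,370)),("side",(150,285,255,405))):
    c=dict(np.load(n+"0.npz"));w=cloud(c);a,b,cc,d=r
    q=w[a:b,cc:d].reshape(-1,3)
    for lo,hi in((.06,.08),):
        m=(q[:,2]>lo)&(q[:,2]<hi);t=q[m]
        print(n,m.sum(),np.median(t[:,2]))
        R=cv2.minAreaRect(t[:,:2].astype(np.float32)*1000);print(R)
        print(t[:,:2].mean(0))
    m=(q[:,2]>.09)&(q[:,2]<.13);print("pin",q[m].mean(0),q[m][:,2].max(),m.sum())
    A=np.c_[t[:,:2],np.ones(len(t))];print(np.linalg.lstsq(A,t[:,2],rcond=None)[0])
c=dict(np.load("top0.npz"));cv2.imwrite("pics/topz.png",cv2.resize(c["img"][150:285,225:440],None,fx=3.6,fy=3.6,interpolation=2))
E
```

```text
top 9711 0.06911725846278327
((532.154541015625, 64.46237182617188), (262.51287841796875, 251.3675994873047), 84.10940551757812)
[0.52901668 0.06458081]
pin [0.52923859 0.06495884 0.10774529] 0.11532746692737672 66
[-1.61199930e-03 -1.20045641e-05  6.99344528e-02]
side 10330 0.06788100045148193
((534.5311279296875, 66.60203552246094), (267.736572265625, 250.5770263671875), 83.97592163085938)
[0.53458616 0.08409886]
pin [0.53378445 0.07138139 0.10350596] 0.11197324722283408 123
[-0.00018795 -0.00168824  0.06803998]
```

View pics/topz.png

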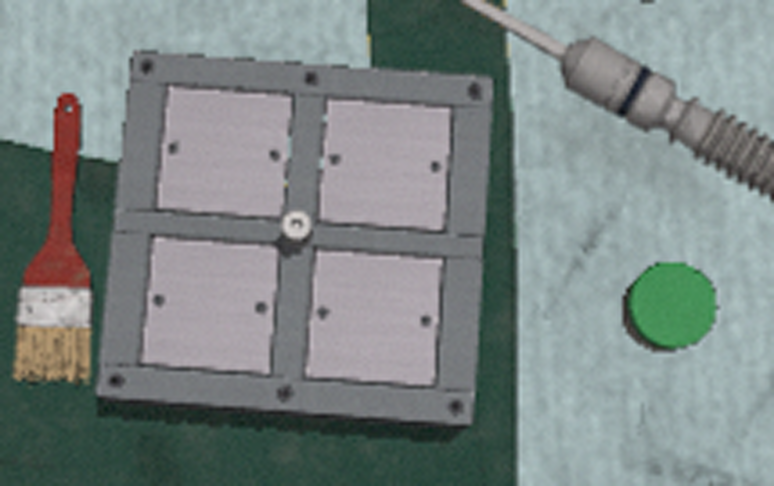

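Request:
{"fn": "send_rows", "kwargs": {
  "fingers": [0,0,0,0,0,0,0,0,0,0],
  "dp": [
    [18,-31,0],
    [37,-62,0],
    [55,-93,0],
    [74,-125,0],
    [92,-156,0],
    [110,-187,0],
    [129,-218,0],
    [147,-250,0],
    [165,-281,0],
    [184,-312,0]
  ],
  "turn": [
    [0,0,-0.09],
    [0,0,-0.18],
    [0,0,-0.27],
    [0,0,-0.36],
    [0,0,-0.45],
    [0,0,-0.54],
    [0,0,-0.63],
    [0,0,-0.72],
    [0,0,-0.81],
    [0,0,-0.9]
  ]
}}

```text
time_s: 0.93
position: [0.3772, 0.28, 0.2215]
tcp_rot: [[-0.003, -0.345, 0.939], [-0.001, 0.939, 0.345], [-1.0, 0.0, -0.003]]
force: [0.6, 0.3, 0.3]
opening: 0.326
```

```bash
cat > st.py <<'E'
from rig import bot
import numpy as np
s=bot.read_state();R=s["tcp_rot"]
print(s["time_s"],s["position"].round(4),"F",s["force"].round(2),"jaw",np.degrees(np.arctan2(R[1,2],R[0,2])).round(2),"x",R[:,0].round(4),s["opening"],s["joint_positions"].round(1))
E
python3 st.py
```

```text
0.9333 [0.3772 0.28   0.2215] F [0.58 0.33 0.34] jaw 20.16 x [-2.7e-03 -5.0e-04 -1.0e+00] 0.32555478574247776 [ 22.9  18.5 103.7   0.   58.    2.7]
```

Request:
{"fn": "send_rows", "kwargs": {
  "fingers": [0,0,0,0,0,0,0,0,0,0],
  "dp": [
    [13,-24,-8],
    [27,-48,-16],
    [40,-72,-24],
    [54,-97,-35],
    [67,-121,-50],
    [81,-145,-70],
    [81,-145,-90],
    [81,-145,-110],
    [81,-145,-115],
    [81,-145,-115]
  ],
  "turn": [
    [0,0,-0.08],
    [0,0,-0.16],
    [0,0,-0.24],
    [0,0,-0.32],
    [0,0,-0.4],
    [0,0,-0.455],
    [0,0,-0.455],
    [0,0,-0.455],
    [0,0,-0.455],
    [0,0,-0.455]
  ]
}}

```text
time_s: 1.77
position: [0.4568, 0.1348, 0.105]
tcp_rot: [[-0.007, 0.103, 0.995], [0.0, 0.995, -0.103], [-1.0, -0.0, -0.007]]
force: [1.0, 0.8, 0.1]
opening: 0.003
```

```bash
python3 st.py; python3 - <<'E'
from rig import bot
import cv2,numpy as np
a=bot.capture("top");b=bot.capture("side");w=bot.capture("wrist")
np.savez("w1.npz",**w)
A=cv2.resize(a["img"][130:300,225:425],None,fx=2,fy=2);B=cv2.resize(b["img"][100:300,230:430],None,fx=2,fy=2)
B=B[:340];A=A[:340]
cv2.imwrite("pics/c1.png",np.hstack([A,B]));cv2.imwrite("pics/w1.png",w["img"])
E
```

```text
1.7667 [0.4568 0.1348 0.105 ] F [1.02 0.75 0.09] jaw -5.93 x [-7.1e-03  4.0e-04 -1.0e+00] 0.002524558870481237 [2.90e+00 3.03e+01 1.09e+02 1.00e-01 4.11e+01 8.80e+00]
```

View pics/c1.png

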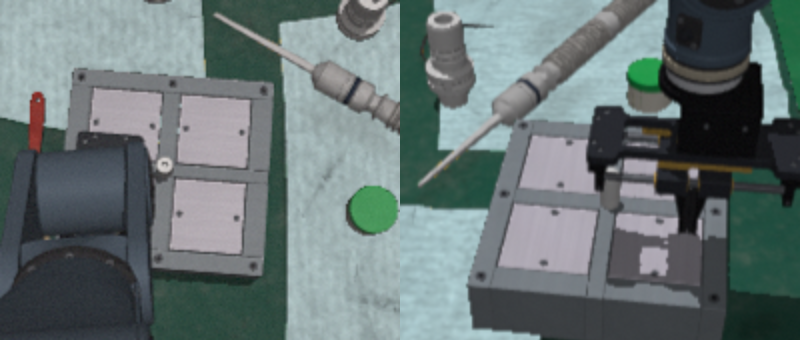

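View pics/w1.png

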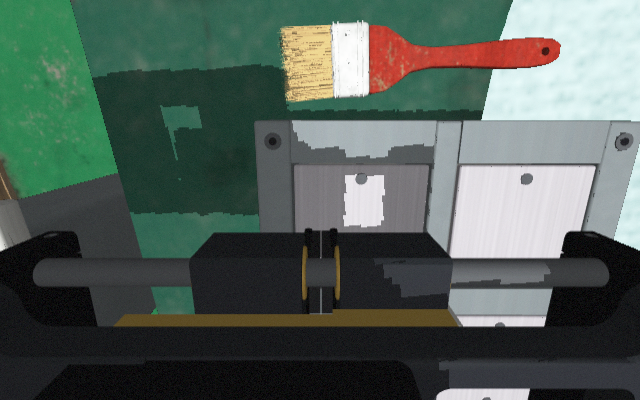

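The side view shows the closed fingers over the near half of hatch 1, and the wrist view shows the brush well clear. I'll lower gently.

Request:
{"fn": "send_rows", "kwargs": {
  "fingers": [0,0,0,0,0,0,0,0],
  "dp": [
    [0,0,-15],
    [0,0,-25],
    [0,0,-31],
    [0,0,-33],
    [0,0,-34],
    [0,0,-35],
    [0,0,-36],
    [0,0,-36]
  ],
  "turn": [
    [0,0,0],
    [0,0,0],
    [0,0,0],
    [0,0,0],
    [0,0,0],
    [0,0,0],
    [0,0,0],
    [0,0,0]
  ]
}}

```text
time_s: 2.58
position: [0.459, 0.1354, 0.0716]
tcp_rot: [[-0.0, 0.102, 0.995], [0.001, 0.995, -0.102], [-1.0, 0.001, -0.001]]
force: [0.2, 0.4, -0.2]
opening: 0.004
```

Request:
{"fn": "send_rows", "kwargs": {
  "fingers": [0,0,0,0],
  "dp": [
    [0,0,-1],
    [0,0,-2],
    [0,0,-3],
    [0,0,-3]
  ],
  "turn": [
    [0,0,0],
    [0,0,0],
    [0,0,0],
    [0,0,0]
  ]
}}

```text
time_s: 2.92
position: [0.4593, 0.1354, 0.0697]
tcp_rot: [[0.001, 0.102, 0.995], [0.001, 0.995, -0.102], [-1.0, 0.001, 0.001]]
force: [-2.1, -0.4, 10.4]
opening: 0.002
```

Request:
{"fn": "send_rows", "kwargs": {
  "fingers": [0,0,0],
  "dp": [
    [0,0,-2],
    [0,0,-2.5],
    [0,0,-2.5]
  ],
  "turn": [
    [0,0,0],
    [0,0,0],
    [0,0,0]
  ]
}}

```text
time_s: 3.17
position: [0.4592, 0.1355, 0.0696]
tcp_rot: [[0.002, 0.102, 0.995], [0.001, 0.995, -0.102], [-1.0, 0.001, 0.002]]
force: [-4.3, -0.2, 23.6]
opening: 0.003
```

Request:
{"fn": "send_rows", "kwargs": {
  "fingers": [0,0,0,0,0,0,0,0,0,0],
  "dp": [
    [0,0,15],
    [0,0,30],
    [-4,-35,30],
    [-8,-70,30],
    [-12,-105,30],
    [-14,-124,30],
    [-14,-124,20],
    [-14,-124,10],
    [-14,-124,6],
    [-14,-124,4]
  ],
  "turn": [
    [0,0,0],
    [0,0,0],
    [0,0,0],
    [0,0,0],
    [0,0,0],
    [0,0,0],
    [0,0,0],
    [0,0,0],
    [0,0,0],
    [0,0,0]
  ]
}}

```text
time_s: 4.0
position: [0.4449, 0.0114, 0.073]
tcp_rot: [[0.001, 0.102, 0.995], [0.001, 0.995, -0.102], [-1.0, 0.001, 0.0]]
force: [0.2, -0.8, -0.8]
opening: 0.005
```

Request:
{"fn": "send_rows", "kwargs": {
  "fingers": [0,0,0,0,0],
  "dp": [
    [0,0,-1.5],
    [0,0,-3],
    [0,0,-4.5],
    [0,0,-6],
    [0,0,-6]
  ],
  "turn": [
    [0,0,0],
    [0,0,0],
    [0,0,0],
    [0,0,0],
    [0,0,0]
  ]
}}

```text
time_s: 4.42
position: [0.4448, 0.0117, 0.0695]
tcp_rot: [[0.002, 0.101, 0.995], [0.0, 0.995, -0.101], [-1.0, 0.001, 0.002]]
force: [-5.2, 0.1, 25.6]
opening: 0.007
```

Request:
{"fn": "send_rows", "kwargs": {
  "fingers": [0,0,0,0,0,0,0,0,0,0],
  "dp": [
    [0,0,15],
    [0,0,30],
    [35,-4,30],
    [70,-8,30],
    [100,-11,30],
    [110,-11,30],
    [110,-11,20],
    [110,-11,10],
    [110,-11,6],
    [110,-11,4]
  ],
  "turn": [
    [0,0,0],
    [0,0,0],
    [0,0,0],
    [0,0,0],
    [0,0,0],
    [0,0,0],
    [0,0,0],
    [0,0,0],
    [0,0,0],
    [0,0,0]
  ]
}}

```text
time_s: 5.25
position: [0.5516, 0.0014, 0.0717]
tcp_rot: [[-0.004, 0.101, 0.995], [0.002, 0.995, -0.101], [-1.0, 0.001, -0.004]]
force: [0.6, 0.8, 0.3]
opening: 0.005
```

Request:
{"fn": "send_rows", "kwargs": {
  "fingers": [0,0,0,0,0],
  "dp": [
    [0,0,-1.5],
    [0,0,-3],
    [0,0,-4.5],
    [0,0,-6],
    [0,0,-6]
  ],
  "turn": [
    [0,0,0],
    [0,0,0],
    [0,0,0],
    [0,0,0],
    [0,0,0]
  ]
}}

```text
time_s: 5.67
position: [0.5508, 0.0016, 0.0694]
tcp_rot: [[-0.003, 0.1, 0.995], [0.001, 0.995, -0.1], [-1.0, 0.001, -0.004]]
force: [-5.8, 0.8, 25.5]
opening: 0.009
```

Request:
{"fn": "send_rows", "kwargs": {
  "fingers": [0,0,0,0,0,0,0,0,0,0],
  "dp": [
    [0,0,35],
    [3,0,70],
    [6,0,80],
    [12,30,80],
    [16,65,80],
    [18,100,80],
    [18,122,80],
    [18,122,80],
    [18,122,45],
    [18,122,20]
  ],
  "turn": [
    [0,0,0],
    [0,0,0],
    [0,0,0],
    [0,0,0],
    [0,0,0],
    [0,0,0],
    [0,0,0],
    [0,0,0],
    [0,0,0],
    [0,0,0]
  ]
}}

```text
time_s: 6.5
position: [0.5688, 0.1237, 0.0894]
tcp_rot: [[-0.001, 0.099, 0.995], [0.001, 0.995, -0.099], [-1.0, 0.001, -0.001]]
force: [0.5, -0.1, 0.1]
opening: 0.005
```

```bash
python3 st.py
```

```text
6.5 [0.5688 0.1237 0.0894] F [ 0.5  -0.12  0.05] jaw -5.66 x [-1.2e-03  8.0e-04 -1.0e+00] 0.00484957405896831 [ 1.3 37.4 94.6  0.1 48.1  6.9]
```

Request:
{"fn": "send_rows", "kwargs": {
  "fingers": [0,0,0,0,0,0,0],
  "dp": [
    [-2,0,-10],
    [-2,0,-16],
    [-2,0,-18],
    [-2,0,-19.5],
    [-2,0,-21],
    [-2,0,-22.5],
    [-2,0,-23]
  ],
  "turn": [
    [0,0,0],
    [0,0,0],
    [0,0,0],
    [0,0,0],
    [0,0,0],
    [0,0,0],
    [0,0,0]
  ]
}}

```text
time_s: 7.08
position: [0.5667, 0.1234, 0.0671]
tcp_rot: [[-0.001, 0.099, 0.995], [0.0, 0.995, -0.099], [-1.0, 0.0, -0.001]]
force: [-2.6, -1.2, 2.9]
opening: 0.011
```

Hatch 3 yields at about 3 N, so it's the free one. I'll push it down gradually.

Request:
{"fn": "send_rows", "kwargs": {
  "fingers": [0,0,0,0,0,0,0,0],
  "dp": [
    [0,0,-2],
    [0,0,-4],
    [0,0,-6],
    [0,0,-8],
    [0,0,-10],
    [0,0,-12],
    [0,0,-14],
    [0,0,-15]
  ],
  "turn": [
    [0,0,0],
    [0,0,0],
    [0,0,0],
    [0,0,0],
    [0,0,0],
    [0,0,0],
    [0,0,0],
    [0,0,0]
  ]
}}

```text
time_s: 7.75
position: [0.5667, 0.1236, 0.0516]
tcp_rot: [[-0.001, 0.099, 0.995], [0.001, 0.995, -0.099], [-1.0, 0.001, -0.001]]
force: [-0.6, 0.3, 3.2]
opening: 0.006
```

```bash
python3 st.py; python3 - <<'E'
from rig import bot
import cv2,numpy as np
b=bot.capture("side")
cv2.imwrite("pics/c2.png",cv2.resize(b["img"][100:300,230:430],None,fx=2.8,fy=2.8))
E
```

```text
7.75 [0.5667 0.1236 0.0516] F [-0.62  0.27  3.16] jaw -5.67 x [-1.2e-03  7.0e-04 -1.0e+00] 0.005669485710277036 [ 1.2 40.7 95.9  0.1 43.5  6.9]
```

View pics/c2.png

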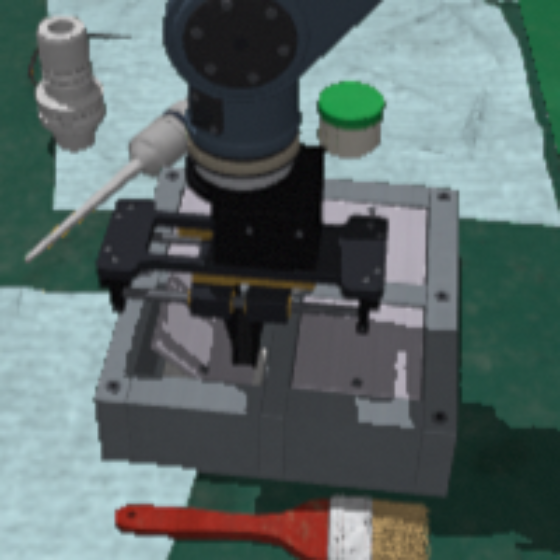

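The side view shows hatch 3 tilting, with its far edge raised at about (180, 350). I'll go a little deeper and forward.

Request:
{"fn": "send_rows", "kwargs": {
  "fingers": [0,0,0,0,0,0],
  "dp": [
    [0,0,-2],
    [1,0,-4],
    [3,0,-5.5],
    [5,0,-6],
    [7,0,-6],
    [7,0,-6]
  ],
  "turn": [
    [0,0,0],
    [0,0,0],
    [0,0,0],
    [0,0,0],
    [0,0,0],
    [0,0,0]
  ]
}}

```text
time_s: 8.3
position: [0.5721, 0.1236, 0.0446]
tcp_rot: [[-0.005, 0.099, 0.995], [0.001, 0.995, -0.099], [-1.0, 0.0, -0.005]]
force: [-3.3, 0.5, -0.4]
opening: 0.007
```

```bash
python3 st.py; python3 - <<'E'
from rig import bot
import cv2,numpy as np
from h import cloud
b=bot.capture("side")
cv2.imwrite("pics/c3.png",cv2.resize(b["img"][180:280,250:350],None,fx=5.6,fy=5.6))
np.savez("s3.npz",**b)
w=cloud(b);ex=np.array([.9947,-.1028]);ey=np.array([.1028,.9947]);c=np.array([.532,.065])
x=(w[...,:2]-c)@ex;y=(w[...,:2]-c)@ey
m=(y>.085)&(y<.1)&(x>0)&(x<.105)&(w[...,2]>.02)&(w[...,2]<.12)
for lo in np.arange(0,.105,.007):
    k=m&(x>=lo)&(x<lo+.007)
    print(round(lo*1000),k.sum(),np.percentile(w[...,2][k],[5,50,95]).round(4) if k.sum() else '')
E
```

```text
8.3 [0.5721 0.1236 0.0446] F [-3.34  0.52 -0.36] jaw -5.67 x [-5.3e-03  7.0e-04 -1.0e+00] 0.007279597375017879 [ 1.2 41.7 95.1  0.1 43.6  6.9]
0 25 [0.0656 0.0685 0.1169]
7 12 [0.066  0.0682 0.1186]
14 3 [0.1184 0.1189 0.1194]
21 1 [0.1181 0.1181 0.1181]
28 1 [0.1174 0.1174 0.1174]
35 2 [0.119  0.1195 0.1199]
42 7 [0.0472 0.0544 0.1   ]
49 25 [0.0582 0.0633 0.1168]
56 27 [0.0705 0.075  0.0838]
63 32 [0.0844 0.0922 0.1179]
70 27 [0.0988 0.1036 0.1074]
77 4 [0.1052 0.1059 0.1062]
84 0 
91 0 
98 12 [0.055  0.0639 0.0691]
```

View pics/c3.png

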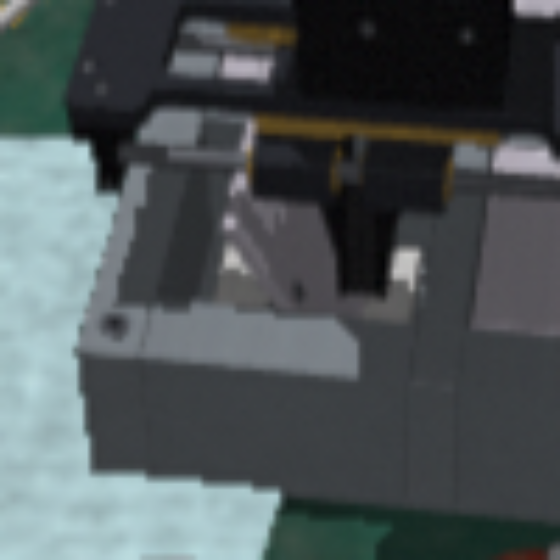

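The plate slope in the depth map gives a tilt of about 1.06 rad. I'll raise 6 mm so the body clears the far edge, then push forward.

Request:
{"fn": "send_rows", "kwargs": {
  "fingers": [0,0,0,0,0,0,0,0,0],
  "dp": [
    [0,0,3],
    [0,0,6],
    [2,0,6],
    [4,0,6],
    [6,0,6],
    [8,-1,6],
    [10,-1,6],
    [11,-1,6],
    [11,-1,6]
  ],
  "turn": [
    [0,0,0],
    [0,0,0],
    [0,0,0],
    [0,0,0],
    [0,0,0],
    [0,0,0],
    [0,0,0],
    [0,0,0],
    [0,0,0]
  ]
}}

```text
time_s: 9.1
position: [0.5799, 0.1231, 0.0496]
tcp_rot: [[-0.012, 0.099, 0.995], [0.001, 0.995, -0.099], [-1.0, 0.0, -0.012]]
force: [-6.5, 2.0, 0.4]
opening: 0.003
```

```bash
python3 st.py; cat > m.py <<'E'
from rig import bot
import cv2,numpy as np
from h import cloud
import sys
b=bot.capture("side")
cv2.imwrite(sys.argv[1],cv2.resize(b["img"][140:300,250:410],None,fx=3.5,fy=3.5))
w=cloud(b);ex=np.array([.9947,-.1028]);ey=np.array([.1028,.9947]);c=np.array([.532,.065])
x=(w[...,:2]-c)@ex;y=(w[...,:2]-c)@ey
m=(y>.03)&(y<.1)&(x>.03)&(x<.085)&(w[...,2]>.078)&(w[...,2]<.125)
for lo in np.arange(.077,.125,.005):
    k=m&(w[...,2]>=lo)&(w[...,2]<lo+.005)
    print(round(lo*1000),k.sum(),np.percentile(x[k],[5,50,95]).round(4) if k.sum() else '')
E
python3 m.py pics/c4.png
```

```text
9.1 [0.5799 0.1231 0.0496] F [-6.5   1.97  0.36] jaw -5.67 x [-0.0124  0.0014 -0.9999] 0.002742406692322952 [ 1.1 41.7 93.5  0.1 45.5  6.7]
77 27 [0.0333 0.0526 0.0573]
82 27 [0.0335 0.0504 0.0583]
87 33 [0.0319 0.0481 0.0588]
92 25 [0.0331 0.0521 0.0596]
97 20 [0.0451 0.0502 0.0605]
102 11 [0.0483 0.0607 0.062 ]
107 15 [0.0486 0.0639 0.0665]
112 2 [0.0484 0.0485 0.0486]
117 2 [0.0485 0.0486 0.0487]
122 10 [0.0306 0.0501 0.0753]
```

View pics/c4.png

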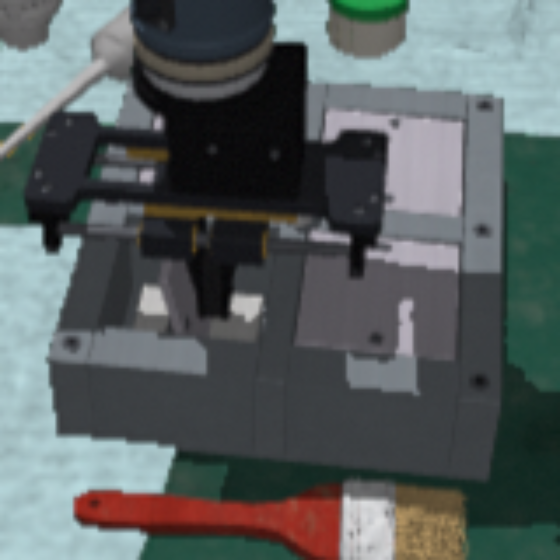

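Hatch 3 now stands nearly upright, close to edge-on in the view. I'll back off and rise.

Request:
{"fn": "send_rows", "kwargs": {
  "fingers": [0,0,0,0,0,0,0,0,0,0],
  "dp": [
    [-4,0,0],
    [-8,0,0],
    [-10,1,5],
    [-12,1,20],
    [-12,1,45],
    [-12,1,80],
    [-12,1,115],
    [-35,1,150],
    [-70,1,180],
    [-100,1,200]
  ],
  "turn": [
    [0,0,0],
    [0,0,0],
    [0,0,0],
    [0,0,0],
    [0,0,0],
    [0,0,0],
    [0,0,0],
    [0,0,0],
    [0,0,0],
    [0,0,0]
  ]
}}

```text
time_s: 9.98
position: [0.4815, 0.1239, 0.2527]
tcp_rot: [[-0.005, 0.099, 0.995], [0.001, 0.995, -0.099], [-1.0, 0.001, -0.005]]
force: [0.4, -0.2, 0.6]
opening: 0.008
```

```bash
python3 st.py; python3 m.py pics/c5.png; python3 - <<'E'
from rig import bot
import cv2,numpy as np
from h import cloud
b=bot.capture("side");w=cloud(b);a=dict(np.load("side0.npz"));w0=cloud(a)
q=w[150:285,255:405].reshape(-1,3);q0=w0[150:285,255:405].reshape(-1,3)
for Q in(q0,q):
    m=(Q[:,2]>.09)&(Q[:,2]<.13)&(np.hypot(Q[:,0]-.532,Q[:,1]-.068)<.02);print("pin",Q[m].mean(0),m.sum())
d=cv2.absdiff(a["img"],b["img"]).max(2);print(np.abs(d[275:310,265:390]).mean())
E
```

```text
9.9833 [0.4815 0.1239 0.2527] F [ 0.42 -0.24  0.57] jaw -5.7 x [-0.0051  0.0014 -1.    ] 0.007526750032152863 [ 1.5 18.3 97.8  0.1 64.3  7.1]
77 16 [0.0565 0.0568 0.0573]
82 19 [0.057  0.0575 0.058 ]
87 22 [0.0577 0.0584 0.0591]
92 27 [0.0585 0.0592 0.0601]
97 24 [0.0596 0.0603 0.0608]
102 23 [0.0606 0.061  0.062 ]
107 76 [0.0615 0.0641 0.067 ]
112 1 [0.062 0.062 0.062]
117 0 
122 0 
pin [0.53378445 0.07138139 0.10350596] 123
pin [0.5337167  0.07139258 0.1039873 ] 120
11.746057142857143
```

View pics/c5.png

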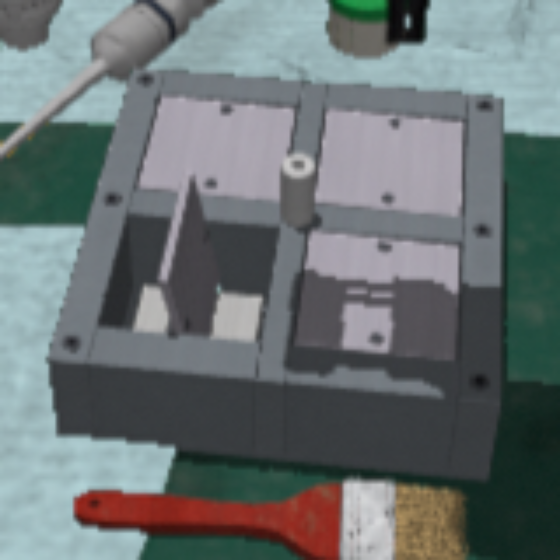

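The slope of the plate face (25 mm up over about 4.3 mm) gives about 1.4 rad. The other hatches look flush, the pin hasn't moved and the robot is clear.

```bash
python3 -c "
from rig import bot
print(bot.hand_in())"
```

```text
the job is handed in; nothing more can be done
None
```

The far left hatch (hatch 3) was the free one, and it now stands open at about 1.4 rad, judged from the slope of the plate in the depth map. I handed the job in at about 10 s of the 45 s allowed.

- **Finding it:** I pressed the near halves of hatches 1, 2 and 4, and none gave at about 24–26 N. Hatch 3 yielded at about 3 N.
- **Opening it:** I pushed hatch 3 down with the closed fingers, then forward, and the force readings stayed below about 7 N.
- **Last checks:** In the last side view the other three hatches look flush. The pin is upright and within about 0.5 mm of where it started. The arm is clear, with the fingertips about 0.18 m above the cover.
- **Not measured:** I checked the brush only by eye, and it looks undisturbed. A before/after image difference around it was inconclusive (mean about 12 grey levels, possibly the arm's shadow). I did not measure the pot, which was partly hidden in that view, but the arm never went near it.

On hatch 4 the fingers were about 4 mm nearer the frame than planned. Once hatch 3 opened, it no longer mattered.

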